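# Lock the sliding fence of a box-gluing board

## Task

Lock the sliding fence of the gluing board: take the orange thumbscrew from its wooden stand, put its cross-pin through the slot in the fence's blue foot, and bring that slot over the matching slot that lies hidden in the brass strip underneath, feeling for it gently, without forcing the screw. When it drops through both, seat it fully home, give it a quarter turn so that the cross-pin locks under the strip, and let go. Leave the white trough and the other things on the bench where they are.

Things in the scene. Friction and masses are not known exactly. Their poses are not given: they have to be found in the camera images.
- screw: Orange quarter-turn thumbscrew, 60 g. Origin: centre of the underside of its round collar (26 mm diameter, 5 mm thick); z up through the grip. Grip: flat wing above the collar, 26 mm long (x), 8 mm thick (y), 5 to 35 mm above the origin. Below: steel shank, 8 mm diameter. Starts upright in the stand, collar on the stand's top; lift 32 mm to clear.
- screw_pin (a point): Middle of the screw's steel cross-pin at the shank's lower end, 26 mm below the screw's origin. The pin is round, 8 mm in diameter and 16 mm long along the screw's x, the same direction as the wing; its lowest line is 30 mm below the screw's origin. Screw, foot and strip spoil if pressed together with 40 N or more: feel with 3 to 6 N and come down slowly (about 10 mm/s).
- stand: Dark wooden block 70 x 70 x 50 mm, fixed, holding the thumbscrew at the start in a 22 x 12 mm slot. Origin: centre of its underside; x along the slot.
- jig: Gluing board, fixed: wooden board 280 mm (x) by 320 mm (y), with an aluminium front rail 56 mm wide (x), 280 mm long (y), top 30 mm above the table. Origin: on the table, under the middle of the rail; x points across the rail towards the board's far side, y along the rail and the fence's travel.
- rail_mid (a point): Middle of the rail's top, 30 mm above the table, axes as the jig's. Here lies a fixed brass strip, 8 mm thick, top flush, hollow below (14 mm), with one slot 20 mm (x) by 11 mm (y), centred across the rail. Hidden under the foot at the start, it lies under the foot's slot at some fence joint value from 0.020 to 0.050, different each time.
- fence (a joint): Travel of the fence along the jig's y (m): 0 at one end, 0.06 at the other, growing towards +y. It starts from 0 to 0.008. It slides stiffly (1.2 N friction) and stays where left; it can be pushed or dragged, also by the screw standing in its slot.
- fence_slot (a point): Centre of the slot in the fence's blue foot, at its top face, 41 mm above the table; axes as the jig's; moves with the fence (jig y = -0.030 + joint value). Foot 62 (x) x 56 (y) x 10 mm thick, 1 mm above the strip; slot 20 mm (x) by 11 mm (y), right through. A low fence bar runs from the foot to +x, no higher than the foot.
- fence_foot (a point): Middle of the foot's underside, 10 mm below fence_slot. With the slots apart, the pin in the foot's slot stops on the strip with the screw's origin 19 mm above fence_slot. Fully home, the collar lies on the foot (origin at fence_slot), and the pin has 3 mm of play under the strip and is free to turn either way.
- trough: White open box (half-made planter), 170 x 66 x 70 mm, loose on the board; origin: centre of its underside. Leave it alone.
- gluegun: Black and orange glue gun lying on the bench, 140 x 110 x 28 mm, loose; origin under its barrel. Leave it alone.
- glue: White glue bottle with orange cap, 48 mm diameter, 130 mm high, loose; origin: centre of its underside. Leave it alone.
- cup: Blue ceramic cup, 72 mm diameter, 85 mm high, loose; origin: centre of its underside. Leave it alone.
- brush: Wooden-handled brush lying on the bench, loose. Leave it alone.
Mind the look-alikes: they are no part of the job. There is more than one size of the screw; the job needs the smallest.

How it is judged (in metres and radians):
On the way, in this order (a step that is already met when the one before it is completed fails the run):
1. the screw's cross-pin is in the foot's slot, resting on or just above the strip (horizontal distance between screw and fence_slot below 0.006 m and z of screw in the frame of fence_slot below 0.025 m and angle between screw's own z axis and vertical below 0.15 rad), for 0.05 s.
2. the screw has dropped through both slots, wing still across the rail (horizontal distance between screw and fence_slot below 0.005 m and z of screw in the frame of fence_slot below 0.004 m and angle between screw's own z axis and vertical below 0.15 rad and angle between the x axis of screw and the x axis of fence_slot, either way round below 0.5 rad), for 0.05 s.
At the end, for the whole second after the job is handed in: The thumbscrew stands upright (within 0.15 rad) through both slots, its collar on the fence's foot (within 2.5 mm, centred within 4 mm), turned at least 1.1 rad (63 degrees) from the slot's long direction so that its cross-pin is locked under the strip, released and at rest (horizontal distance between screw and fence_slot below 0.004 m and z of screw in the frame of fence_slot between -0.003 and 0.0025 m and angle between screw's own z axis and vertical below 0.15 rad and angle between the x axis of screw and the x axis of fence_slot, either way round above 1.1 rad and linear speed of screw below 0.02 m/s and velocity of joint fence below 0.01 m/s and contact force between the fingers and screw below 0.2 N); the robot touches nothing.
It fails at once if the screw is forced against the fence, strip or board (more than 40 N) (contact force between screw and jig above 40 N).
It fails at once if the trough, glue gun, glue bottle, cup or brush is moved by more than 30 mm (distance of any of trough, gluegun, glue, cup, brush from where it was at the start of the episode above 0.03 m).
It also fails if it takes over 72 s, if anything falls off the work surface, if the arm or the gripper's body presses on something with over 40 N, if the wrist force passes 120 N, or if a joint passes its speed limit or range.

## Robot

A 6-joint arm with a two-finger parallel gripper is mounted at the origin on the work surface. World frame = base frame: x ahead of the robot, y to its left, z up, the work surface at z = 0. Lengths are in mm, angles in degrees, forces in N, time in s.
With the tool pointing down it reaches from about 350 to 775 mm from the base axis. Payload 7.3 kg.
Tool frame: the origin (TCP) lies at the very end of the fingers, on their centre line; the grasp point (between the pads) lies 19 mm behind it; z points along the fingers, y is the line along which they close (so a half turn about z gives the same grasp; the last joint's range is limited). The gripper opens to 92 mm and grips with 3 to 60 N. Pads are 19 mm wide; open, the fingers measure 130 mm over their backs; the gripper's body (75 mm by 190 mm) begins 47 mm behind the grasp point.
Start: joints at [-74.198, 19.595, 87.324, -0, 73.075, -8.365], TCP at [214.961, -478.996, 226.741] pointing down, gripper open.
Joint ranges: [-145.02, 145.02], [-44.19, 115.74], [2.07, 154.8], [-57.11, 237.11], [16.16, 152.29], [-177.93, 177.93]. Speed limits (degrees/s): [147.25, 147.25, 180, 180, 180, 180].

## Interface

Orientations are given as [roll, pitch, yaw] about the fixed x, y, z axes, in that order (R = Rz(yaw) Ry(pitch) Rx(roll)).
In Python, from bench import * gives the robot as it stands. The module is installed in compiled form; this text tells all that it offers.
- The arm moves only by the tool arm_command, never from a script. Its arguments are lists of equal length, an entry for each row: "xyz": the shift along the tool's x, y, z normalised to -1 to 1, where 1 is 0.4 m, a list of three; "yaw": the turn about the tool's z normalised to -1 to 1, where 1 is 90 degrees; "hand": the opening, from 0 (shut) to 1 (fully open). A call has 1 to 10 rows; each row is the pose to reach, as a shift and turn from the pose commanded when the call began, along the tool's axes at that moment; what a row does not reach only later rows make up. A row lasts 1/10 s, in which the tool goes at most 50 mm and 8.59 degrees, less where a joint would pass 70% of its speed; a pose out of reach is approached as far as the arm can. A call with a number of a shift or a turn outside -1 to 1 is refused whole. A call with a gripper value outside its range is refused whole. The fingers move at their own pace and stop on an object; "newtons" is the grip in N (left out, the last holds). Time passes only in rows, so rows that repeat a pose let the fingers close. It gives the time, the measured TCP pose, the force, the opening and the grip force at its end, in the units of the state.
- observe(): the state, without advancing time (a new reading comes with each control period).
- read_camera(name): name is "side" or "top"; returns a dict with "frame" (420x560x3 uint8, red, green, blue), "vertical_fov" (degrees; the focal length in pixels is half the picture's height over the tangent of half this angle, whatever the lens; pixels are square), "cx", "cy" (the principal point, pixels), "xyz" and "attitude" of the camera in the world. Camera axes: x right, y up, looking along -z (the intrinsics and any distortion apply to the point x, -y, -z); pixel columns grow to the right and rows downward; lengths in mm; the calibration is good to about 2 mm. A picture is of the moment at which its call begins. There is no depth.
- job_done(): hands the job in; it is judged then, once.
The state is a dict: "clock": time; "qpos": joint angles; "qvel": joint speeds; "joint_efforts": joint torques, N m; "tcp_pos": TCP position; "orientation": TCP orientation; "force": force on the tool from outside, world axes, zero at the start; "ft_torque": the same for the moment, N m; "width": finger opening in mm; "finger_force": force on a finger pad.
Only numpy, scipy, OpenCV 4.12 (cv2) and the standard library are available. Lean on these libraries where they do the work, as an engineer would, in place of code of your own. Each camera call takes 0.05 s, during which the arm holds its last target. There are 200 camera calls.

## Working session

There is one attempt and no reset: what is moved stays moved. The work goes in short steps, Python scripts to look and compute and a tool call to move; the robot and the scene stay as the last step left them, time stands still between calls to the robot, and variables do not carry over. Pictures are saved under pics/ and viewed, at most 10 in all, crops included, and the job is handed in when it is done.

Besides the shell and the picture viewer there is one more tool, called as a command line: name --pt "numbers of a row" for each row, then --argument value for the rest. arm_command: Moves the arm, as the interface text tells. Its arguments: {"type":"object","properties":{"xyz":{"type":"array"},"yaw":{"type":"array"},"hand":{"type":"array"},"newtons":{"type":"number"}},"required":["xyz","yaw","hand"]}

```bash
mkdir -p pics; cat > h.py <<'E'
from bench import *
import numpy as np, cv2, pickle
from scipy.spatial.transform import Rotation as R
def shot(n,tag):
    c=read_camera(n); cv2.imwrite(f'pics/{tag}.png',c['frame'][:,:,::-1]); pickle.dump(c,open(f'pics/{tag}.pkl','wb')); return c
def load(tag): return pickle.load(open(f'pics/{tag}.pkl','rb'))
def RT(c):
    a=np.array(c['attitude'],float)
    return a if a.shape==(3,3) else R.from_euler('xyz',a,degrees=True).as_matrix()
def ray(c,u,v):
    f=c['frame'].shape[0]/2/np.tan(np.radians(c['vertical_fov'])/2)
    d=np.array([(u-c['cx'])/f,-(v-c['cy'])/f,-1.]); return np.array(c['xyz'],float),RT(c)@d
def onz(c,u,v,z):
    o,d=ray(c,u,v); return o+d*(z-o[2])/d[2]
def proj(c,p):
    f=c['frame'].shape[0]/2/np.tan(np.radians(c['vertical_fov'])/2)
    q=RT(c).T@(np.array(p,float)-np.array(c['xyz'],float)); return c['cx']+f*q[0]/-q[2], c['cy']-f*q[1]/-q[2]
E
python3 - <<'E'
from h import *
for n in('top','side'):
    c=shot(n,n+'0'); print({k:v for k,v in c.items() if k!='frame'})
    print(proj(c,observe()['tcp_pos']))
print(observe())
E
```

```text
{'vertical_fov': 57.3926387975971, 'cx': 283.28020926417065, 'cy': 207.36083424051012, 'xyz': array([ 359.27598157,    6.84686406, 1083.38072456]), 'attitude': array([ 10.85697003,  -0.26681028, -88.49153618])}
(np.float64(508.14175315222394), np.float64(356.30603965947057))
{'vertical_fov': 56.17425479858628, 'cx': 277.0937690783967, 'cy': 206.9213322467065, 'xyz': array([211.31788718, 632.78257609, 808.25427963]), 'attitude': array([  43.79303493,   -0.83985892, -152.99280192])}
(np.float64(451.5499707263298), np.float64(97.90375416117713))
{'clock': 0.1, 'qpos': array([-7.41966085e+01,  1.96320560e+01,  8.73708111e+01,  2.34972649e-03,
        7.30747427e+01, -8.36467654e+00]), 'qvel': array([ 0.07408311, -0.10361442, -0.19462213,  0.04743872,  0.04172244,
       -0.13805051]), 'joint_efforts': array([ 1.02984057e-03, -4.32005811e+01, -2.44694406e+01,  7.19505153e-02,
        5.26672555e-02, -4.43343197e-05]), 'tcp_pos': array([ 214.88132649, -478.62258165,  226.12374173]), 'orientation': array([-1.79923543e+02, -1.35132544e-02,  2.41673735e+01]), 'force': array([-1.07477571,  0.51729432,  0.21811728]), 'ft_torque': array([ 0.03991719,  0.00153215, -0.01863196]), 'finger_force': 0.0, 'width': 91.53875734476256}
```

View pics/top0.png

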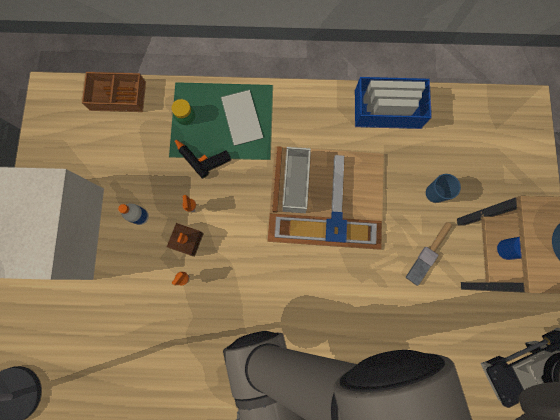

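View pics/side0.png

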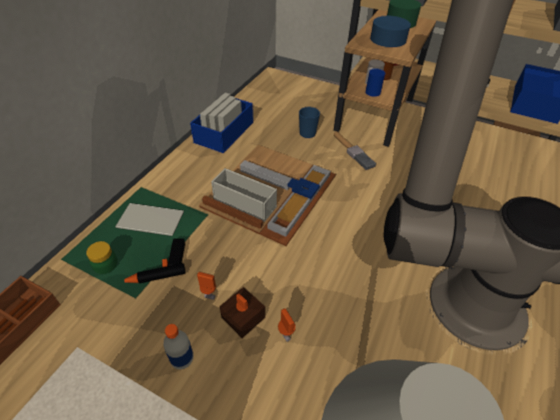

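Top view: the orange screw in the dark stand is at (182,238), with loose look-alikes at (190,203) and (181,278). Other orange items are the bottle cap (125,208) and the gun parts (180,145). The blue foot is at (337,230) on the rail from (272,228) to (380,233). In the side view the stand screw is at (242,302), and the look-alikes are at (207,285) and (287,322). By the description the target is the one in the stand; I'll check it in a close crop and measure.

```bash
python3 - <<'E'
from h import *
t=load('top0');s=load('side0')
a=cv2.resize(t['frame'][190:290,150:220],None,fx=5.5,fy=5.5,interpolation=cv2.INTER_CUBIC)
b=cv2.resize(t['frame'][205:260,262:392],None,fx=3,fy=3,interpolation=cv2.INTER_CUBIC)
d=cv2.resize(s['frame'][260:345,190:305],None,fx=3.4,fy=3.4,interpolation=cv2.INTER_CUBIC)
im=np.zeros((600,800,3),np.uint8)
im[:550,:385]=a; im[:165,395:785]=b; im[200:200+d.shape[0],395:395+d.shape[1]]=d
cv2.imwrite('pics/crop1.png',im[:,:,::-1])
for n,c in(('top',t),('side',s)):
    hsv=cv2.cvtColor(c['frame'],cv2.COLOR_RGB2HSV)
    for nm,lo,hi in(('or',(3,190,120),(14,255,255)),('blue',(105,140,50),(122,255,255)),('dark',(0,60,20),(14,200,75))):
        m=cv2.inRange(hsv,lo,hi); k,l,st,ce=cv2.connectedComponentsWithStats(m)
        for i in range(1,k):
            if st[i,4]>25:
                p=np.argwhere(l==i)[:,::-1].astype(np.float32); r=cv2.minAreaRect(p)
                print(n,nm,st[i],ce[i].round(1),np.round(r[1],1),round(r[2],1))
E
```

```text
top or [175 140   8   9  33] [178.4 143.9] [7.8 5.7] 45.0
top or [199 155   8   6  26] [202.4 158. ] [3.3 7.5] 56.3
top or [183 195   5  16  52] [184.5 202.1] [15.  4.] 90.0
top or [191 199   4  11  30] [192.3 203.6] [10.  3.] 90.0
top or [119 204   8   9  56] [122.4 208.2] [8. 7.] 90.0
top or [177 233   6   9  27] [179.4 237.1] [2.7 8.9] 26.6
top or [172 272  11  13  59] [177.  277.6] [ 4.4 13.9] 33.7
top or [179 275   9  10  43] [184.  280.5] [ 4.8 11.4] 35.5
top blue [ 355   77   76   51 1681] [390.7 108.2] [75.7 49.4] 1.5
top blue [134 209  12  14  60] [141.5 217.1] [ 7.5 15.5] 31.6
top blue [326 212  20  30 462] [335.8 227.6] [29. 19.] 90.0
top blue [497 237  24  22 405] [509.3 248.2] [20.2 22.3] 83.7
top dark [ 84  73  16  29 193] [89.4 87.3] [12.8 27.9] 9.5
top dark [112  74  19  29 128] [116.8  87. ] [16.5 28.6] 5.0
top dark [135  76  10  34 148] [140.5  92.6] [ 7.2 32.4] 9.5
top dark [171 223  32  33 415] [188.  237.6] [28.6 24.9] 21.0
side or [163 259   4   7  27] [164.4 262.1] [6. 3.] 90.0
side or [197 272  17  22 273] [205.4 282.6] [21.8 14.9] 84.8
side or [125 275  13   
[... 287 characters left out ...]
ue [366  69  19  27 376] [374.7  81.9] [14.8 27.2] 14.0
side blue [ 191  101   62   52 1301] [222.2 130.4] [41.9 66.3] 70.8
side blue [288 179  31  19 351] [303.3 187.2] [29.1 14.6] 21.0
side dark [522 130  19   6  49] [532.5 132.5] [18.4  3.5] 11.3
side dark [274 220  13   7  28] [279.3 223.2] [12.5  2.7] 26.6
side dark [  0 279  29  32 482] [ 12.7 294.6] [18.2 35.2] 49.1
side dark [ 220  287   45   51 1201] [242.6 312.9] [38.9 38.2] 45.0
side dark [ 16 295  26  25  70] [ 30.6 305.9] [ 3.5 33.2] 45.0
side dark [   0  294   60   70 1094] [ 27.  326.9] [14.1 85.6] 45.0
side dark [ 12 305  14  12  29] [ 18.5 310.5] [ 1.4 17. ] 45.0
side dark [  0 322  14  18  50] [  5.4 331.3] [ 4.2 20.5] 45.0
```

View pics/crop1.png

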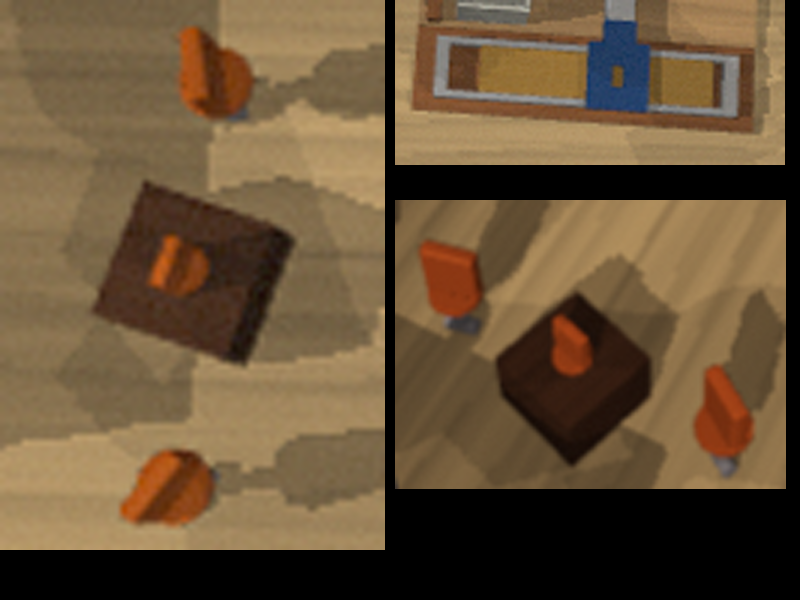

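```bash
python3 - <<'E'
from h import *
t=load('top0');s=load('side0')
T=lambda x,y:(150+x/5.5-.4,190+y/5.5-.4)
B=lambda x,y:(262+(x-395)/3-.3,205+y/3-.3)
S=lambda x,y:(190+(x-395)/3.4-.35,260+(y-200)/3.4-.35)
print('collar top z55',onz(t,*T(187,268),55),'wing top z85',onz(t,*T(166,263),85))
print('wing ends',onz(t,*T(174,237),85),onz(t,*T(156,288),85))
print('side wing top',onz(s,*S(555,319),85),onz(s,*S(586,335),85), 'collar',onz(s,*S(572,364),55))
for p in((145,180),(95,312)):print('stand top corner',onz(t,*T(*p),50))
for p in((576,292),(497,360),(651,360)):print('side stand top corner',onz(s,*S(*p),50))
print('rail corners');q=[onz(t,*B(*p),30) for p in((434,35),(740,57),(737,117),(433,97))]
print(np.round(q,1),np.mean(q,0)); print([np.linalg.norm(q[i]-q[i-1]) for i in range(4)])
d=q[0]+q[3]-q[1]-q[2];print('jig y dir',np.degrees(np.arctan2(d[1],d[0])))
print('slot top',onz(t,*B(617,77),41))
print('foot corners',[onz(t,*B(*p),41).round(1) for p in((589,40),(650,43),(647,111),(586,106))])
# side blue mask, dark slot
f=cv2.resize(s['frame'][160:240,260:345],None,fx=7,fy=7,interpolation=cv2.INTER_CUBIC)
g=cv2.resize(t['frame'][208:248,318:352],None,fx=14,fy=14,interpolation=cv2.INTER_CUBIC)[:560]
im=np.zeros((565,800,3),np.uint8);im[:560,:595]=f;g2=cv2.resize(g,(200,235));im[:235,598:798]=g2
cv2.imwrite('pics/crop2.png',im[:,:,::-1])
E
```

```text
collar top z55 [464.66583494 272.53527552  55.        ] wing top z85 [463.69739331 274.90326538  85.        ]
wing ends [476.17187811 272.06295137  85.        ] [451.72849605 278.7115899   85.        ]
side wing top [476.02151256 276.37256031  85.        ] [453.4994377  277.21060391  85.        ] collar [460.99170099 284.24122058  55.        ]
stand top corner [508.16872508 297.83656201  50.        ]
stand top corner [442.45861187 317.07606636  50.        ]
side stand top corner [487.08309431 235.40520994  50.        ]
side stand top corner [505.94883115 301.2905604   50.        ]
side stand top corner [419.89000637 256.52252894  50.        ]
rail corners
[[ 535.2   30.5   30. ]
 [ 522.3 -253.2   30. ]
 [ 466.6 -249.4   30. ]
 [ 477.5   29.6   30. ]] [ 500.38715729 -110.6379158    30.        ]
[np.float64(57.713183337578116), np.float64(283.9895125681172), np.float64(55.78642883129816), np.float64(279.22392441329754)]
jig y dir 87.57249044023636
slot top [ 499.06869113 -137.85127867   41.        ]
foot corners [array([ 532.6, -112.1,   41. ]), array([ 531.3, -168.1,   41. ]), array([ 468.7, -165.1,   41. ]), array([ 471.8, -109.7,   41. ])]
```

View pics/crop2.png

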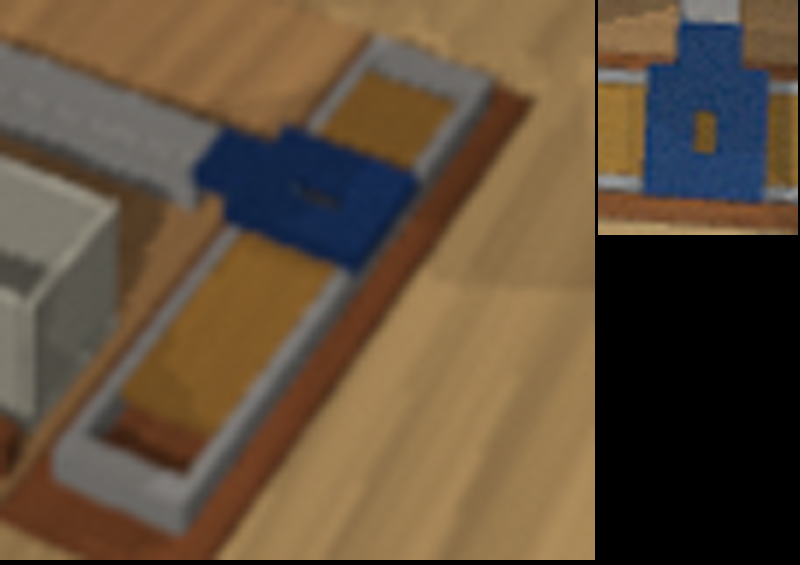

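The stand screw is clearly the smallest of the three. Its wing axis is about -16.5°, with its centre near (464,276.5). The rail and foot sizes agree with the given dimensions (283/279 mm and 57/56 mm), and the foot slot is near (500,-138). The glue bottle may be close to the gripper body, so I'll check its clearance and get the slot from the side view.

```bash
python3 - <<'E'
from h import *
t=load('top0');s=load('side0')
def tri(a,b):
    (o,d),(p,e)=ray(t,*a),ray(s,*b); k=np.linalg.lstsq(np.c_[d,-e],p-o,rcond=None)[0]
    x,y=o+k[0]*d,p+k[1]*e; return ((x+y)/2).round(1),np.linalg.norm(x-y).round(1)
print('cap',tri((123.5,208.2),(171.5,330)))
print('slot',tri((336,230.4),(305.3,187.2)),onz(s,305.3,187.2,41))
print('wing top centre',tri((179.8,237.4),(241.2,297.5)))
# foot corners from side, crop coords
for p in((290,128),(418,183)):print('foot side',onz(s,260+p[0]/7-.4,160+p[1]/7-.4,41))
for p in((383,40),(493,80),(180,495),(55,460)):print('rail side',onz(s,260+p[0]/7-.4,160+p[1]/7-.4,30).round(1))
print('trough corners',[onz(t,u,v,88).round() for u,v in((285,147),(311,150),(308,208),(283,207))])
st=observe()
c=np.array([464,276.5,0]);M=R.from_euler('xyz',st['orientation'],degrees=True).as_matrix()
print('to above stand',(M.T@(np.array([464,276.5,180])-st['tcp_pos'])).round(1), st['tcp_pos'])
E
```

```text
cap (array([530.8, 414.1, 121.4]), np.float64(0.5))
slot (array([ 500.5, -139.1,   36.5]), np.float64(1.8)) [ 499.70807782 -134.3615032    41.        ]
wing top centre (array([464.8, 276. ,  81.5]), np.float64(1.4))
foot side [ 526.90079996 -164.60505016   41.        ]
foot side [ 466.76883395 -158.64901964   41.        ]
rail side [ 519.4 -247.2   30. ]
rail side [ 467.  -245.1   30. ]
rail side [483.   27.7  30. ]
rail side [532.   34.1  30. ]
trough corners [array([718.,   7.,  88.]), array([711., -64.,  88.]), array([550., -58.,  88.]), array([551.,   8.,  88.])]
to above stand [ 536.4 -586.9   47. ] [ 214.88132649 -478.62258165  226.12374173]
```

arm_command --pt "0.1 -0.05 0" --pt "0.21 -0.107 0" --pt "0.32 -0.163 0" --pt "0.43 -0.219 0" --pt "0.54 -0.275 0" --pt "0.65 -0.331 0" --pt "0.76 -0.387 0" --pt "0.86 -0.438 0" --pt "0.941 -0.479 0" --pt "0.941 -0.479 0" --yaw '[0.06,0.12,0.18,0.24,0.3,0.36,0.42,0.452,0.452,0.452]' --hand '[1,1,1,1,1,1,1,1,1,1]' --newtons 25

```text
clock: 1.1
tcp_pos: [481.7, -146.7, 226.3]
orientation: [-179.9, 0.0, -16.2]
force: [-0.6, -1.1, -0.6]
width: 91.5
finger_force: 0.0
```

arm_command --pt "-0.037 -0.11 0" --pt "-0.075 -0.22 0" --pt "-0.113 -0.33 0" --pt "-0.15 -0.44 0" --pt "-0.188 -0.55 0" --pt "-0.226 -0.66 0" --pt "-0.264 -0.77 0" --pt "-0.301 -0.88 0" --pt "-0.332 -0.97 0" --pt "-0.332 -0.97 0" --yaw '[0,0,0,0,0,0,0,0,0,0]' --hand '[1,1,1,1,1,1,1,1,1,1]'

```text
clock: 2.1
tcp_pos: [462.2, 262.7, 226.2]
orientation: [-180.0, 0.0, -16.3]
force: [0.7, -0.6, 0.1]
width: 92.0
finger_force: 0.0
```

```bash
cat >> h.py <<'E'
def togo(x,y,z,yaw):
    s=observe(); M=R.from_euler('xyz',s['orientation'],degrees=True).as_matrix()
    return (M.T@(np.array([x,y,z])-s['tcp_pos'])/400).round(4), round((s['orientation'][2]-yaw)/90,4), s['tcp_pos'].round(2), s['orientation'].round(2), s['force'].round(2)
E
python3 - <<'E'
from h import *
print(togo(464.3,276.3,110,-16.5))
E
```

```text
(array([-0.0041, -0.0339,  0.2904]), np.float64(0.0026), array([462.16, 262.74, 226.15]), array([-1.7997e+02,  5.0000e-02, -1.6270e+01]), array([ 0.66, -0.6 ,  0.12]))
```

Descend with open fingers to just above the wing, then check visually.

arm_command --pt "-0.004 -0.034 0.06" --pt "-0.004 -0.034 0.13" --pt "-0.004 -0.034 0.2" --pt "-0.004 -0.034 0.25" --pt "-0.004 -0.034 0.29" --pt "-0.004 -0.034 0.29" --pt "-0.004 -0.034 0.29" --yaw '[0.002,0.002,0.002,0.002,0.002,0.002,0.002]' --hand '[1,1,1,0.6,0.5,0.5,0.5]'

```text
clock: 2.8
tcp_pos: [465.6, 272.1, 110.9]
orientation: [180.0, 0.0, -16.7]
force: [0.3, -0.4, 0.6]
width: 64.0
finger_force: 0.0
```

```bash
python3 - <<'E'
from h import *
t=shot('top','t1');s=shot('side','s1')
print(togo(464.3,276.3,58,-16.5))
p=observe()['tcp_pos'];print(proj(t,p),proj(s,p))
im=np.zeros((500,800,3),np.uint8)
im[:,:395]=cv2.resize(t['frame'][190:290,140:219],(395,500),interpolation=cv2.INTER_CUBIC)
im[:,400:]=cv2.resize(s['frame'][230:330,200:280],(400,500),interpolation=cv2.INTER_CUBIC)
cv2.imwrite('pics/crop3.png',im[:,:,::-1])
E
```

```text
(array([-0.0069, -0.0071,  0.1343]), np.float64(-0.0025), array([466.03, 272.77, 111.74]), array([-1.7995e+02, -9.0000e-02, -1.6730e+01]), array([ 0.54,  0.29, -0.06]))
(np.float64(177.95086068275344), np.float64(235.3514476077545)) (np.float64(241.04523992140668), np.float64(288.31015626295283))
```

View pics/crop3.png

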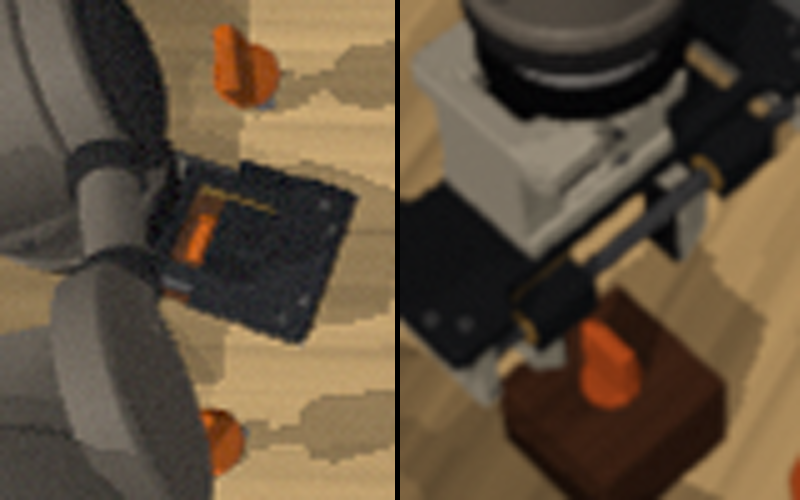

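The side view shows the screw wing centred under the open fingers, and in the top view the wing is visible at crop (200,235) in line with the gripper. Next: descend and grip.

arm_command --pt "-0.006 -0.007 0.02" --pt "-0.006 -0.007 0.05" --pt "-0.006 -0.007 0.08" --pt "-0.006 -0.007 0.105" --pt "-0.006 -0.007 0.12" --pt "-0.006 -0.007 0.132" --pt "-0.006 -0.007 0.132" --pt "-0.006 -0.007 0.132" --yaw '[0,0,0,0,0,0,0,0]' --hand '[0.5,0.5,0.5,0.5,0.5,0.5,0.5,0.5]'

```text
clock: 3.7
tcp_pos: [463.9, 276.6, 58.0]
orientation: [-180.0, -0.0, -16.7]
force: [0.8, -0.3, 0.7]
width: 46.1
finger_force: 0.0
```

arm_command --pt "0 0 0" --pt "0 0 0" --pt "0 0 0" --pt "0 0 0" --pt "0 0 0" --pt "0 0 0" --pt "0 0 0" --pt "0 0 0" --yaw '[0,0,0,0,0,0,0,0]' --hand '[0.3,0.2,0.1,0.05,0,0,0,0]' --newtons 25

```text
clock: 4.5
tcp_pos: [463.7, 276.5, 57.9]
orientation: [180.0, -0.0, -16.7]
force: [-0.8, 1.0, 0.4]
width: 7.6
finger_force: 25.0
```

arm_command --pt "0 0 -0.02" --pt "0 0 -0.06" --pt "0 0 -0.1" --pt "0 0 -0.16" --pt "0 0 -0.22" --pt "0 0 -0.28" --pt "0 0 -0.28" --pt "0 0 -0.28" --yaw '[0,0,0,0,0,0,0,0]' --hand '[0,0,0,0,0,0,0,0]'

```text
clock: 5.3
tcp_pos: [463.6, 276.5, 170.0]
orientation: [-180.0, -0.0, -16.7]
force: [0.0, -0.2, -0.8]
width: 7.7
finger_force: 25.0
```

```bash
python3 - <<'E'
from h import *
print(togo(499.8,-136.5,130,-2.3), observe()['width'])
E
```

```text
(array([0.3831, 0.963 , 0.0999]), np.float64(-0.1599), array([463.64, 276.47, 170.  ]), array([-1.7998e+02, -3.0000e-02, -1.6690e+01]), array([ 0.02, -0.18, -0.8 ])) 7.713697463950042
```

arm_command --pt "0.04 0.1 0" --pt "0.08 0.2 0" --pt "0.123 0.31 0" --pt "0.167 0.42 0" --pt "0.211 0.53 0" --pt "0.255 0.64 0" --pt "0.298 0.75 0" --pt "0.342 0.86 0" --pt "0.37 0.93 0" --pt "0.383 0.963 0" --yaw '[-0.02,-0.04,-0.06,-0.08,-0.1,-0.12,-0.14,-0.16,-0.16,-0.16]' --hand '[0,0,0,0,0,0,0,0,0,0]'

```text
clock: 6.3
tcp_pos: [499.1, -138.9, 168.3]
orientation: [-180.0, 0.1, -2.5]
force: [0.4, 1.4, -1.3]
width: 7.8
finger_force: 25.0
```

arm_command --pt "0 0 0.02" --pt "0 0 0.06" --pt "0 0 0.1" --pt "0 0 0.14" --pt "0 0 0.17" --pt "0 0 0.185" --pt "0 0 0.185" --pt "0 0 0.185" --yaw '[0,0,0,0,0,0,0,0]' --hand '[0,0,0,0,0,0,0,0]'

```text
clock: 7.1
tcp_pos: [500.1, -136.2, 96.2]
orientation: [180.0, -0.0, -2.3]
force: [-0.6, 0.0, -0.9]
width: 8.2
finger_force: 25.0
```

```bash
python3 - <<'E'
from h import *
t=shot('top','t2');s=shot('side','s2')
print(togo(499.8,-136.5,87,-2.3), observe()['width'])
p=observe()['tcp_pos'];print(proj(t,p),proj(s,p))
im=np.zeros((560,800,3),np.uint8)
im[:400,:395]=cv2.resize(t['frame'][190:270,290:369],(395,400),interpolation=cv2.INTER_CUBIC)
im[:,400:]=cv2.resize(s['frame'][150:206,280:320],(400,560),interpolation=cv2.INTER_CUBIC)
cv2.imwrite('pics/crop4.png',im[:,:,::-1])
E
```

```text
(array([-0.0013, -0.0001,  0.024 ]), np.float64(0.0001), array([ 500.29, -136.54,   96.59]), array([ 1.7997e+02, -8.0000e-02, -2.2900e+00]), array([ 0.32, -0.17,  0.01])) 8.3009350571087
(np.float64(338.1677144452458), np.float64(227.11413965988498)) (np.float64(306.7769288574516), np.float64(171.90060073355983))
```

View pics/crop4.png

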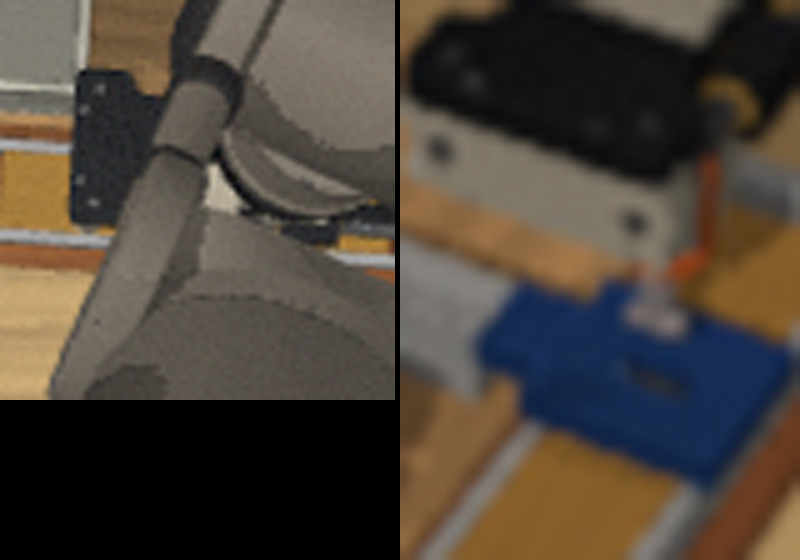

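```bash
python3 - <<'E'
from h import *
s=load('s2'); f=s['frame'].astype(int)
for v in range(176,194): print(v,' '.join('%02x%02x%02x'%tuple(f[v,u]) for u in range(298,315)))
p=np.array([500.29,-136.54,96.6])
print('pin pred px',proj(s,p-[0,0,34]),'shank',proj(s,p-[0,0,8]))
for q in((305.25,181.35),): print('pin',onz(s,*q,62.6))
for q in((305.15,187.15),): print('slot',onz(s,*q,41))
for dx,dy in((10,0),(-10,0),(0,5.5),(0,-5.5),(10,5.5),(10,-5.5),(-10,5.5),(-10,-5.5)): print(dx,dy,np.round(proj(s,[499.8+dx,-136.5+dy,41]),1))
E
```

```text
176 9d7449 956e45 8f6b45 8b6c4a 7e6246 795842 866752 837260 7c6453 83472c 8c3e1a 833b18 703a17 66451e 6b4b22 6a4a21 795525
177 946d43 8a6743 735a44 6a5443 674a33 684735 80614f 7f6453 7a5641 7e4224 7c3d17 693b17 613e1b 6e4d22 7b5626 7b5625 825b28
178 83603a 785c45 45414c 32374e 363545 48444d 675d5c 715f58 6a534c 664836 65411d 5c3e1a 66471f 7a5525 835c29 835c29 835c29
179 614c3b 524647 233151 162c53 213255 3e465a 5b595d 675f5f 625956 59483a 5a3f1e 5d411c 6f4e22 825c27 845d29 845d29 835b29
180 33364b 25314f 142b52 152b53 353f5b 595964 655f60 665e5d 5d5756 4c433f 46382a 4a3722 604423 775325 835c29 835b27 835b28
181 192e57 162d53 142b52 1a2e53 43485c 6c6467 706766 6b6361 6d6665 686161 484648 2c2c35 383033 534031 6a4c29 785327 825a28
182 152c55 162b53 142b52 172d53 2f3956 4a4b5a 56545b 645e60 776e6d 766c6c 4e4b50 1c273d 172543 28304a 393644 4c3e3f 604835
183 162c53 152b52 152b51 152c53 182d53 1d2e52 283552 3e4355 51505c 50505a 363b4c 17294a 12284f 162b55 172b54 1e2e52 2a324b
184 142b51 162c51 152b51 162c53 152c53 142c54 142b52 1a2d52 203051 213151 1e3051 162c53 162d54 162d55 162d56 152c56 
[... 823 characters left out ...]
50 152b51 152b51 132c51 162c52 172c52 13274c
192 112447 12274a 13274b 14294e 142b4f 162c51 152b50 152b50 162c51 152b50 142b50 152b51 152b51 152b50 172c52 13294d 112341
193 202941 142545 112547 102548 12274a 142a4e 152a4f 142a4f 152b50 142a50 152b50 152a50 162c52 152b51 152a4f 112445 19253a
pin pred px (np.float64(305.9396501996631), np.float64(181.05739786974138)) shank (np.float64(306.57645080311886), np.float64(174.08851162002412))
pin [ 501.5054075  -134.52298604   62.6       ]
slot [ 500.17039452 -134.3507409    41.        ]
10 0 [302.4 185.6]
-10 0 [308.8 187.9]
0 5.5 [304.8 187.9]
0 -5.5 [306.4 185.6]
10 5.5 [301.6 186.8]
10 -5.5 [303.2 184.4]
-10 5.5 [308. 189.]
-10 -5.5 [309.6 186.7]
```

The side crop shows the pin at about (305.2,181.2) px and the foot slot at about (305.2,187.5) px; the arm blocks the top view. I'll shift by about -2 mm in x and +1.5 mm in y, come down to just above the foot and compare again.

arm_command --pt "-0.003 -0.002 0.01" --pt "-0.005 -0.004 0.02" --pt "-0.005 -0.004 0.03" --pt "-0.005 -0.004 0.034" --pt "-0.005 -0.004 0.034" --pt "-0.005 -0.004 0.034" --yaw '[0,0,0,0,0,0]' --hand '[0,0,0,0,0,0]'

```text
clock: 7.8
tcp_pos: [497.9, -134.8, 82.3]
orientation: [180.0, -0.0, -2.3]
force: [0.1, 0.8, -1.2]
width: 7.9
finger_force: 25.0
```

```bash
python3 - <<'E'
from h import *
s=shot('side','s3');o=observe()
p=o['tcp_pos'];print(p,o['force'],o['orientation'],proj(s,p-[0,0,34]))
im=cv2.resize(s['frame'][165:200,285:325],(640,560),interpolation=cv2.INTER_CUBIC)
cv2.imwrite('pics/crop5.png',im[:,:,::-1])
E
```

```text
[ 498.02276067 -134.86662445   82.38078544] [ 0.8187224  -0.11849783 -0.44129801] [ 1.79991065e+02 -1.50039206e-02 -2.29708837e+00] (np.float64(306.0903266748948), np.float64(185.38276643415148))
```

View pics/crop5.png

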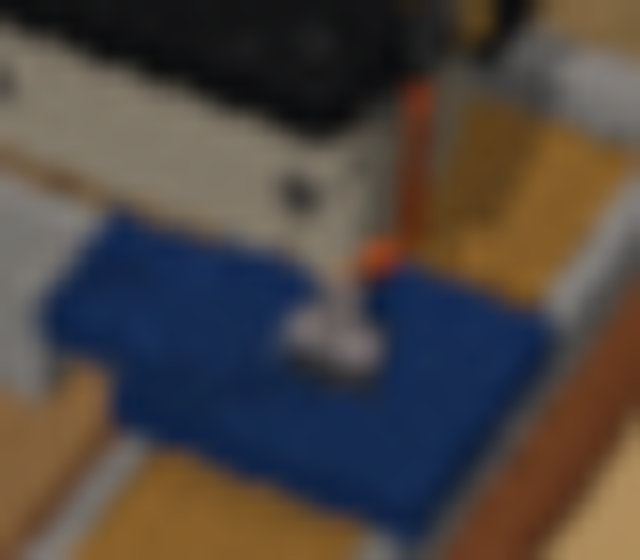

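The pin now sits over the slot in the side view: at (305.3,185.8) px it projects down to about (305.1,187.8), and the slot is at (305.2,187.5). I'll lower the grip force so the screw slips rather than being forced, and feel downward slowly.

arm_command --pt "0 0.001 0.0" --pt "0 0.001 0.0025" --pt "0 0.001 0.005" --pt "0 0.001 0.0075" --pt "0 0.001 0.01" --pt "0 0.001 0.012" --pt "0 0.001 0.012" --yaw '[0,0,0,0,0,0,0]' --hand '[0,0,0,0,0,0,0]' --newtons 10

```text
clock: 8.55
tcp_pos: [498.0, -135.4, 77.7]
orientation: [180.0, -0.0, -2.3]
force: [-0.6, -0.6, 2.7]
width: 7.9
finger_force: 10.0
```

arm_command --pt "0 0 0.001" --pt "0 0 0.002" --pt "0 0 0.002" --yaw '[0,0,0]' --hand '[0,0,0]'

```text
clock: 8.85
tcp_pos: [498.2, -135.4, 77.0]
orientation: [180.0, -0.1, -2.3]
force: [-0.1, -1.2, 4.2]
width: 8.3
finger_force: 10.0
```

```bash
python3 - <<'E'
from h import *
s=shot('side','s4');o=observe();print(o['tcp_pos'],o['force'],o['ft_torque'])
s=shot('side','s4b');o=observe();print(o['tcp_pos'],o['force'],o['ft_torque'])
E
```

```text
[ 498.19005766 -135.40938455   76.91308735] [-0.13692519 -1.55391662  2.72583844] [-0.21337841  0.00378819  0.00352418]
[ 498.14802763 -135.34922579   76.83207336] [ 0.46156473 -1.18244463  1.63027879] [-0.20848576 -0.00215694 -0.01682187]
```

Contact is at about 3–4 N with the side force toward -y, so the pin rests on the slot's +y edge. I'll shift about 2 mm to -y and carry on down.

arm_command --pt "0 0.002 -0.001" --pt "0 0.005 -0.001" --pt "0 0.005 0.001" --pt "0 0.005 0.003" --pt "0 0.005 0.005" --pt "0 0.005 0.005" --yaw '[0,0,0,0,0,0]' --hand '[0,0,0,0,0,0]'

```text
clock: 9.55
tcp_pos: [497.6, -137.1, 74.4]
orientation: [-180.0, 0.0, -2.3]
force: [0.6, 0.4, -0.3]
width: 7.9
finger_force: 10.0
```

```bash
python3 - <<'E'
from h import *
for i in range(2):
    s=shot('side','s5');o=observe();print(o['tcp_pos'],o['force'],o['ft_torque'])
E
```

```text
[ 497.61976306 -137.11297342   74.53589076] [-0.14993507  0.14004918 -1.13893839] [ 0.05867512  0.05072075 -0.00236284]
[ 497.66386073 -137.10543921   74.59622527] [-0.22438782 -0.51282092 -1.91359512] [ 0.03398882 -0.00391313 -0.03300984]
```

arm_command --pt "0 0 0.0025" --pt "0 0 0.005" --pt "0 0 0.0075" --pt "0 0 0.01" --pt "0 0 0.0125" --pt "0 0 0.0125" --yaw '[0,0,0,0,0,0]' --hand '[0,0,0,0,0,0]'

```text
clock: 10.25
tcp_pos: [497.7, -137.1, 69.6]
orientation: [-180.0, 0.0, -2.3]
force: [-0.0, -0.6, -0.9]
width: 7.7
finger_force: 10.0
```

arm_command --pt "0 0 0.0015" --pt "0 0 0.0025" --pt "0 0 0.0025" --pt "0 0 0.0025" --yaw '[0,0,0,0]' --hand '[0,0,0,0]'

```text
clock: 10.65
tcp_pos: [497.8, -137.2, 68.7]
orientation: [180.0, -0.0, -2.3]
force: [0.5, -0.3, -0.3]
width: 7.7
finger_force: 10.0
```

arm_command --pt "0 0 0.0015" --pt "0 0 0.0025" --pt "0 0 0.0025" --pt "0 0 0.0025" --yaw '[0,0,0,0]' --hand '[0,0,0,0]'

```text
clock: 11.05
tcp_pos: [497.8, -137.2, 67.8]
orientation: [180.0, -0.0, -2.3]
force: [-0.3, 0.2, 1.1]
width: 8.1
finger_force: 10.0
```

arm_command --pt "0 0 0.0015" --pt "0 0 0.0025" --pt "0 0 0.0025" --pt "0 0 0.0025" --yaw '[0,0,0,0]' --hand '[0,0,0,0]'

```text
clock: 11.45
tcp_pos: [498.1, -137.2, 67.6]
orientation: [180.0, -0.1, -2.3]
force: [-2.6, 1.6, 9.8]
width: 8.0
finger_force: 10.0
```

The pin rests on the strip (contact at TCP z about 67.7). I'll ease to about 4 N and drag the fence in +y, watching for the vertical force to vanish.

arm_command --pt "0 0 -0.0013" --pt "0 0 -0.0013" --pt "0 0 -0.0013" --yaw '[0,0,0]' --hand '[0,0,0]'

```text
clock: 11.75
tcp_pos: [498.0, -137.3, 67.7]
orientation: [180.0, -0.0, -2.3]
force: [-0.5, 0.5, 6.5]
width: 8.0
finger_force: 10.0
```

```bash
cat >> h.py <<'E'
def st(n=3):
    for i in range(n):
        o=observe();print(o['clock'],o['tcp_pos'].round(2),o['force'].round(2),o['ft_torque'].round(3),o['orientation'].round(2)); read_camera('side')
E
python3 -c "
from h import *
st()"
```

```text
11.75 [ 498.04 -137.26   67.68] [-0.47  0.47  6.46] [0.239 0.261 0.016] [ 1.7998e+02 -4.0000e-02 -2.2900e+00]
11.8 [ 498.05 -137.23   67.67] [-1.17  1.48  5.59] [ 0.132  0.289 -0.017] [ 1.7998e+02 -4.0000e-02 -2.2900e+00]
11.85 [ 498.05 -137.25   67.69] [-1.22  1.29  5.91] [0.227 0.26  0.003] [ 1.7998e+02 -4.0000e-02 -2.2900e+00]
```

arm_command --pt "0 -0.005 -0.0004" --pt "0 -0.01 -0.0004" --pt "0 -0.015 -0.0004" --pt "0 -0.02 -0.0004" --pt "0 -0.025 -0.0004" --pt "0 -0.03 -0.0004" --pt "0 -0.035 -0.0004" --pt "0 -0.035 -0.0004" --yaw '[0,0,0,0,0,0,0,0]' --hand '[0,0,0,0,0,0,0,0]'

```text
clock: 12.7
tcp_pos: [498.3, -122.4, 67.1]
orientation: [-179.9, 0.0, -2.3]
force: [0.9, 0.7, 1.0]
width: 8.0
finger_force: 10.0
```

```bash
python3 -c "
from h import *
st()"
```

```text
12.7 [ 498.31 -122.45   67.06] [0.92 0.67 0.98] [-0.036 -0.184 -0.009] [-1.7995e+02  1.0000e-02 -2.3000e+00]
12.75 [ 498.3  -122.45   67.03] [1.08 1.1  0.15] [ 0.065 -0.26  -0.01 ] [-1.7994e+02  2.0000e-02 -2.2900e+00]
12.8 [ 498.29 -122.53   67.02] [ 1.87  0.44 -0.27] [ 0.156 -0.316 -0.009] [-1.7994e+02  2.0000e-02 -2.3000e+00]
```

Vertical force has vanished after 14 mm. I'll probe down gently to see whether this is the slot edge.

arm_command --pt "0 0 0.001" --pt "0 0 0.002" --pt "0 0 0.002" --pt "0 0 0.002" --yaw '[0,0,0,0]' --hand '[0,0,0,0]'

```text
clock: 13.25
tcp_pos: [498.3, -122.9, 66.6]
orientation: [-180.0, 0.0, -2.3]
force: [1.9, 2.2, 0.9]
width: 8.0
finger_force: 10.0
```

```bash
python3 -c "
from h import *
st()"
```

```text
13.25 [ 498.28 -122.89   66.57] [1.87 2.19 0.94] [ 0.643 -0.236  0.029] [-1.7998e+02  1.0000e-02 -2.3000e+00]
13.3 [ 498.26 -122.9    66.57] [0.97 2.44 1.89] [ 0.576 -0.17  -0.052] [-1.7998e+02  1.0000e-02 -2.3000e+00]
13.35 [ 498.27 -122.95   66.57] [1.49 2.58 2.66] [ 0.652 -0.217 -0.004] [-1.7998e+02  1.0000e-02 -2.3000e+00]
```

The side force is now toward +y with a 1 mm dip, so the pin is on the hidden slot's -y edge. I'll go about 2.7 mm further to +y.

arm_command --pt "0.001 -0.003 -0.001" --pt "0.001 -0.0065 -0.001" --pt "0.001 -0.0065 0" --pt "0.001 -0.0065 0.002" --pt "0.001 -0.0065 0.004" --pt "0.001 -0.0065 0.004" --yaw '[0,0,0,0,0,0]' --hand '[0,0,0,0,0,0]'

```text
clock: 14.0
tcp_pos: [498.8, -120.8, 64.8]
orientation: [180.0, 0.0, -2.3]
force: [0.8, -1.0, -1.4]
width: 8.1
finger_force: 10.0
```

```bash
python3 -c "
from h import *
st()"
```

```text
14.0 [ 498.84 -120.75   64.85] [ 0.84 -1.02 -1.38] [-0.214  0.009 -0.042] [179.99   0.    -2.3 ]
14.05 [ 498.84 -120.73   64.86] [-0.38 -1.05 -1.01] [-0.2   -0.029 -0.011] [179.99   0.    -2.3 ]
14.1 [ 498.81 -120.67   64.85] [-0.55 -1.23 -0.87] [-0.198  0.09   0.03 ] [ 1.7999e+02  1.0000e-02 -2.2900e+00]
```

It is dropping freely through the strip. Continue down at 10 mm/s.

arm_command --pt "0 0 0.0025" --pt "0 0 0.005" --pt "0 0 0.0075" --pt "0 0 0.01" --pt "0 0 0.0125" --pt "0 0 0.015" --pt "0 0 0.0175" --pt "0 0 0.02" --pt "0 0 0.02" --pt "0 0 0.02" --yaw '[0,0,0,0,0,0,0,0,0,0]' --hand '[0,0,0,0,0,0,0,0,0,0]'

```text
clock: 15.15
tcp_pos: [498.8, -120.6, 56.9]
orientation: [180.0, 0.0, -2.3]
force: [0.3, -1.1, -1.7]
width: 7.9
finger_force: 10.0
```

```bash
python3 -c "
from h import *
st()"
```

```text
15.15 [ 498.82 -120.57   56.86] [ 0.25 -1.08 -1.66] [-0.211 -0.017  0.008] [ 1.80e+02  1.00e-02 -2.29e+00]
15.2 [ 498.8  -120.59   56.87] [ 0.47 -1.43 -1.32] [-0.282 -0.011  0.021] [-1.80e+02  1.00e-02 -2.29e+00]
15.25 [ 498.81 -120.59   56.9 ] [-0.89 -0.98 -1.42] [-0.191 -0.04  -0.026] [ 1.80e+02  1.00e-02 -2.29e+00]
```

arm_command --pt "0 0 0.0025" --pt "0 0 0.005" --pt "0 0 0.0075" --pt "0 0 0.01" --pt "0 0 0.0125" --pt "0 0 0.015" --pt "0 0 0.017" --pt "0 0 0.017" --pt "0 0 0.017" --yaw '[0,0,0,0,0,0,0,0,0]' --hand '[0,0,0,0,0,0,0,0,0]'

```text
clock: 16.2
tcp_pos: [498.8, -120.6, 50.1]
orientation: [180.0, 0.0, -2.3]
force: [0.7, 0.2, -1.8]
width: 8.0
finger_force: 10.0
```

arm_command --pt "0 0 0.001" --pt "0 0 0.002" --pt "0 0 0.002" --pt "0 0 0.002" --yaw '[0,0,0,0]' --hand '[0,0,0,0]'

```text
clock: 16.6
tcp_pos: [498.9, -120.6, 49.4]
orientation: [180.0, -0.0, -2.3]
force: [0.3, -1.0, -0.5]
width: 8.1
finger_force: 10.0
```

arm_command --pt "0 0 0.001" --pt "0 0 0.002" --pt "0 0 0.002" --pt "0 0 0.002" --yaw '[0,0,0,0]' --hand '[0,0,0,0]'

```text
clock: 17.0
tcp_pos: [498.9, -120.6, 48.8]
orientation: [180.0, -0.0, -2.3]
force: [-1.9, -0.4, 4.1]
width: 8.0
finger_force: 10.0
```

```bash
python3 -c "
from h import *
st()"
```

```text
17.0 [ 498.88 -120.61   48.84] [-1.94 -0.4   4.09] [-0.015  0.257 -0.005] [ 1.7999e+02 -1.0000e-02 -2.2900e+00]
17.05 [ 498.89 -120.62   48.86] [-2.38 -0.27  5.29] [0.01  0.265 0.003] [ 1.7999e+02 -1.0000e-02 -2.2900e+00]
17.1 [ 498.91 -120.62   48.88] [-2.47  0.01  5.14] [0.025 0.321 0.001] [ 1.7999e+02 -2.0000e-02 -2.2900e+00]
```

Seated: the collar is on the foot, 19 mm below the strip contact as expected. I'll ease the press and make the quarter turn in two halves.

arm_command --pt "0 0 -0.001" --pt "0 0 -0.001" --pt "0 0 -0.001" --pt "0 0 -0.001" --pt "0 0 -0.001" --pt "0 0 -0.001" --pt "0 0 -0.001" --pt "0 0 -0.001" --pt "0 0 -0.001" --yaw '[0,-0.07,-0.14,-0.21,-0.28,-0.35,-0.42,-0.49,-0.49]' --hand '[0,0,0,0,0,0,0,0,0]'

```text
clock: 18.05
tcp_pos: [499.3, -120.8, 48.9]
orientation: [179.9, -0.0, 41.9]
force: [0.9, -0.5, -0.2]
width: 8.1
finger_force: 10.0
```

```bash
python3 -c "
from h import *
st()"
```

```text
18.05 [ 499.32 -120.81   48.92] [ 0.93 -0.55 -0.17] [-0.252 -0.16   0.103] [ 1.7995e+02 -2.0000e-02  4.1860e+01]
18.1 [ 499.25 -120.79   48.93] [ 1.34 -0.91 -0.25] [-0.24  -0.318 -0.009] [ 1.7995e+02 -2.0000e-02  4.1660e+01]
18.15 [ 499.18 -120.77   48.94] [ 1.77 -1.93 -0.52] [-0.222 -0.313  0.05 ] [ 1.7996e+02 -2.0000e-02  4.1630e+01]
```

arm_command --pt "0 0 0" --pt "0 0 0" --pt "0 0 0" --pt "0 0 0" --pt "0 0 0" --pt "0 0 0" --pt "0 0 0" --pt "0 0 0" --pt "0 0 0" --yaw '[-0.07,-0.14,-0.21,-0.28,-0.35,-0.42,-0.49,-0.51,-0.51]' --hand '[0,0,0,0,0,0,0,0,0]'

```text
clock: 19.1
tcp_pos: [498.9, -120.7, 48.9]
orientation: [180.0, 0.0, 87.6]
force: [0.4, -0.8, -0.4]
width: 8.1
finger_force: 10.0
```

```bash
python3 -c "
from h import *
st()"
```

```text
19.1 [ 498.91 -120.65   48.95] [ 0.36 -0.84 -0.43] [-0.244 -0.276  0.002] [1.7999e+02 1.0000e-02 8.7620e+01]
19.15 [ 498.89 -120.62   48.93] [ 1.43 -1.38 -1.03] [-0.213 -0.251 -0.065] [1.800e+02 1.000e-02 8.758e+01]
19.2 [ 498.9  -120.64   48.95] [ 1.34 -0.6  -0.29] [-0.254 -0.275 -0.055] [1.7999e+02 1.0000e-02 8.7590e+01]
```

arm_command --pt "0 0 0" --pt "0 0 0" --pt "0 0 0" --pt "0 0 0" --pt "0 0 -0.02" --pt "0 0 -0.05" --pt "0 0 -0.1" --pt "0 0 -0.17" --pt "0 0 -0.25" --pt "0 0 -0.25" --yaw '[0,0,0,0,0,0,0,0,0,0]' --hand '[0.2,0.3,0.4,0.4,0.4,0.4,0.4,0.4,0.4,0.4]'

```text
clock: 20.25
tcp_pos: [501.4, -121.5, 154.2]
orientation: [179.5, 0.2, 87.7]
force: [-0.5, 0.3, -0.5]
width: 36.8
finger_force: 0.0
```

arm_command --pt "0.1 0 -0.1" --pt "0.2 0 -0.1" --pt "0.3 0 -0.1" --pt "0.4 0 -0.1" --pt "0.5 0 -0.1" --pt "0.5 0 -0.1" --pt "0.5 0 -0.1" --yaw '[0,0,0,0,0,0,0]' --hand '[0.4,0.4,0.4,0.4,0.4,0.4,0.4]'

```text
clock: 20.95
tcp_pos: [506.6, 79.8, 189.1]
orientation: [-180.0, 0.0, 87.8]
force: [0.8, -0.9, -0.5]
width: 37.1
finger_force: 0.0
```

```bash
python3 - <<'E'
from h import *
t=shot('top','t9');s=shot('side','s9');st(1)
im=np.zeros((480,800,3),np.uint8)
im[:480,:395]=cv2.resize(t['frame'][200:260,300:350],(395,480),interpolation=cv2.INTER_CUBIC)
im[:,400:]=cv2.resize(s['frame'][165:213,280:320],(400,480),interpolation=cv2.INTER_CUBIC)
cv2.imwrite('pics/crop9.png',im[:,:,::-1])
E
```

```text
21.05 [506.77  78.34 189.02] [-0.44 -0.51  0.38] [ 0.005 -0.067  0.06 ] [-1.7999e+02  3.0000e-02  8.7670e+01]
```

View pics/crop9.png

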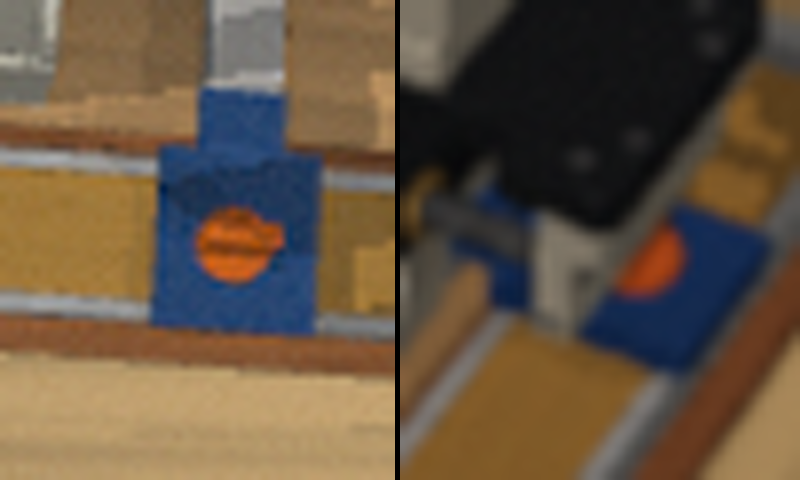

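The top view shows the screw upright with its collar flat on the foot. The collar is centred at crop (235,244) and the foot at about (238,240). The wing lies along the rail and the gripper is clear, so I'm handing in.

```bash
python3 -c "
from h import *
print(job_done())"
```

```text
the job is handed in; nothing more can be done
None
```

I handed the job in at about 21 s with the thumbscrew seated through both slots, turned a quarter turn so its cross-pin should be locked under the strip, and released; no verdict came back.

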